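# Tip the sorter tray into the blue bin

### The job

Slide the blue bin under the lip of the tipping tray until it is squarely up against the stand's front panel and centred on it. Then lift the tray's red bar to tip the tray, so that all four black housings slide off it into the bin, and lower the tray back level onto its rest without letting it fall. Leave the bin standing against the stand, and leave the bottle, the red bin and the gauge block alone.

Things in the scene. Friction and masses are not known exactly. Their poses are not given: they have to be found in the camera images.
- stand: Fixed aluminium stand. Origin on the bench below the tray's hinge line. +y points from hinge to the red bar, -y is the discharge side where the bin belongs, x runs along the hinge. Flat grey front panel (220 wide, 110 high), face at y = 0: the bin stops against it. Hinge posts 150 high at x = +-104, y = 0 to 30. Stand ends at y = 175.
- tray (a joint): Tilt of the white-walled, brown-floored sorter tray (rad): 0 level on its rest, grows as the red bar is lifted, stop at 1.2. Hinge line 135 mm above the bench, over the stand's origin, along its x. Almost no friction: let go, the tray falls back. Lifting the bar takes about 5 N. The housings start to slide somewhere between 0.4 and 0.7 rad (hidden friction).
- tray_floor (a point): Point on the tray floor's upper face, mid-width, 80 mm from the hinge towards the bar; tilts with the tray (z normal to the floor, y towards the bar). Floor: at hinge height, 170 wide inside, from stand y = -40 (open lip, above the bin) to y = +165 (back wall); side and back walls 25 high, 4 thick. Tray 450 g.
- tray_bar (a point): Centre of the tray's red round handle bar, 12 mm diameter, 120 long, parallel to the hinge, on two thin uprights 55 mm either side. With the tray level it is at stand y = +175, x = 0, 200 mm above the bench (40 above the wall tops); it swings on a 187 mm radius about the hinge. Being round, it turns between gripping fingers.
- bin: Loose blue open bin, 220 (x) by 180 (y) by 90 high outside at the rim; rim 10 high, walls 4 thick set 4 inside the rim, 400 g. Origin: centre of its underside. Starts on the discharge side, roughly square to the stand, 40 to 100 mm short of the panel. Home against the panel its origin is at stand y = -90, x = 0. Slides on the bench at 2 to 4 N.
- bottle: White plastic bottle with blue cap, 64 diameter, 170 high; bystander. Origin under its centre.
- redbin: Small red open bin, 150 (x) x 120 (y) x 75 high; bystander. Origin under its centre.
- gauge: White plastic gauge block 70 x 70 x 45 with two steel pins standing 50 above it; bystander. Origin under its centre.
- housing0: Loose black plastic connector housing with red band and plug, 55 (x) x 30 (y) x 26 (z) mm, about 45 g, one of four lying flat on the tray. Origin at the centre of its underside.
- housing1: Loose black plastic connector housing with red band and plug, 55 (x) x 30 (y) x 26 (z) mm, about 45 g, one of four lying flat on the tray. Origin at the centre of its underside.
- housing2: Loose black plastic connector housing with red band and plug, 55 (x) x 30 (y) x 26 (z) mm, about 45 g, one of four lying flat on the tray. Origin at the centre of its underside.
- housing3: Loose black plastic connector housing with red band and plug, 55 (x) x 30 (y) x 26 (z) mm, about 45 g, one of four lying flat on the tray. Origin at the centre of its underside.

How it is judged (in metres and radians):
On the way, in this order (a step that is already met when the one before it is completed fails the run):
1. the bin is up against the stand's front panel (gap under 15 mm, within 30 mm of centred, square within 0.12 rad), the tray not yet tipped (y of bin in the frame of stand above -0.105 m and x of bin in the frame of stand between -0.03 and 0.03 m and angle between the y axis of bin and the y axis of stand, either way round below 0.12 rad and angle between bin's own z axis and vertical below 0.1 rad and value of joint tray below 0.1 rad), for 0.2 s.
2. the tray is being tipped with all four housings still on it (value of joint tray above 0.2 rad and y of housing0 in the frame of tray_floor between -0.115 and 0.1 m and x of housing0 in the frame of tray_floor between -0.09 and 0.09 m and z of housing0 in the frame of tray_floor between -0.005 and 0.04 m and y of housing1 in the frame of tray_floor between -0.115 and 0.1 m and x of housing1 in the frame of tray_floor between -0.09 and 0.09 m and z of housing1 in the frame of tray_floor between -0.005 and 0.04 m and y of housing2 in the frame of tray_floor between -0.115 and 0.1 m and x of housing2 in the frame of tray_floor between -0.09 and 0.09 m and z of housing2 in the frame of tray_floor between -0.005 and 0.04 m and y of housing3 in the frame of tray_floor between -0.115 and 0.1 m and x of housing3 in the frame of tray_floor between -0.09 and 0.09 m and z of housing3 in the frame of tray_floor between -0.005 and 0.04 m), for 0.05 s.
3. all four housings are in the bin (x of housing0 in the frame of bin between -0.104 and 0.104 m and y of housing0 in the frame of bin between -0.084 and 0.084 m and z of housing0 in the frame of bin between -0.005 and 0.08 m and x of housing1 in the frame of bin between -0.104 and 0.104 m and y of housing1 in the frame of bin between -0.084 and 0.084 m and z of housing1 in the frame of bin between -0.005 and 0.08 m and x of housing2 in the frame of bin between -0.104 and 0.104 m and y of housing2 in the frame of bin between -0.084 and 0.084 m and z of housing2 in the frame of bin between -0.005 and 0.08 m and x of housing3 in the frame of bin between -0.104 and 0.104 m and y of housing3 in the frame of bin between -0.084 and 0.084 m and z of housing3 in the frame of bin between -0.005 and 0.08 m), for 0.2 s.
At the end, for the whole second after the job is handed in: All four housings lie at rest inside the blue bin; the bin stands on the bench against the stand's front panel (gap under 25 mm, within 30 mm of centred, square within 0.12 rad); the tray is back level on its rest (within 0.06 rad) (all of step 3 and y of bin in the frame of stand above -0.115 m and x of bin in the frame of stand between -0.03 and 0.03 m and angle between the y axis of bin and the y axis of stand, either way round below 0.12 rad and angle between bin's own z axis and vertical below 0.1 rad and value of joint tray below 0.06 rad and linear speed of each of housing0, housing1, housing2, housing3, bin below 0.03 m/s); the robot touches nothing.
It fails at once if the tray is let fall (it swings down faster than 3 rad/s) (velocity of joint tray below -3 rad/s).
It fails at once if the bottle, the red bin or the gauge block is moved more than 30 mm or tipped (distance of any of bottle, redbin, gauge from where it was at the start of the episode above 0.03 m or angle between any of bottle, redbin, gauge's own z axis and vertical above 0.3 rad).
It also fails if it takes over 67 s, if anything falls off the work surface, if the arm or the gripper's body presses on something with over 40 N, if the wrist force passes 120 N, or if a joint passes its speed limit or range.

### The arm

A 6-joint arm with a two-finger parallel gripper is mounted at the origin on the work surface. World frame = base frame: x ahead of the robot, y to its left, z up, the work surface at z = 0. Lengths are in m, angles in degrees, forces in N, time in s.
With the tool pointing down it reaches from about 0.4 to 0.825 m from the base axis. Payload 7 kg.
Tool frame: the origin (TCP) lies midway between the tips of the shut fingers; the grasp point (between the pads) lies r.grip_depth behind it (r.grip_depth is the distance from the TCP to the grasp point, in m); z points along the fingers, y is the line along which they close (so a half turn about z gives the same grasp; the last joint's range is limited). The gripper opens to 88 mm and grips with 3 to 60 N. Pads are 19 mm wide; open, the fingers measure 130 mm over their backs; the gripper's body (78 mm by 193 mm) begins 47 mm behind the grasp point.
Start: joints at [87.324, 20.546, 0.682, 0, -70.136, -16.507], TCP at [0.222, 0.637, 0.227] pointing down, gripper open.
Joint ranges: [-176.03, 176.03], [-82.01, 121.73], [-58.28, 71.71], [-173.87, 95.51], [-174.79, -0.11], [-173.66, 173.66]. Speed limits (degrees/s): [136.94, 136.94, 172.46, 180, 180, 180].

### API

Orientations are given as [roll, pitch, yaw] about the fixed x, y, z axes, in that order (R = Rz(yaw) Ry(pitch) Rx(roll)).
In Python, from plant import r gives the robot as it stands.
- The arm moves only by the tool hand_motion, called after ">>>" in YAML: its name, and indented under it one key for each argument. Schema: {"type":"object","properties":{"steps":{"type":"object","properties":{"x":{"type":"array","items":{"type":"number"},"minItems":1,"maxItems":12},"y":{"type":"array","items":{"type":"number"},"minItems":1,"maxItems":12},"z":{"type":"array","items":{"type":"number"},"minItems":1,"maxItems":12},"ax":{"type":"array","items":{"type":"number"},"minItems":1,"maxItems":12},"ay":{"type":"array","items":{"type":"number"},"minItems":1,"maxItems":12},"az":{"type":"array","items":{"type":"number"},"minItems":1,"maxItems":12}},"additionalProperties":false,"required":["x","y","z","ax","ay","az"]},"aperture":{"type":"number"},"clamp_n":{"type":"number"},"only":{"type":"string"},"quiet":{"type":"boolean"},"lines":{"type":"string"}},"required":["steps"],"additionalProperties":false}. steps is an object with one list for each field, all of the same length, 1 to 12, a row being the entries at one place: x, y, z (the shift in a scale on which 1.0 is 1000 mm), ax, ay, az (a rotation vector in normalised numbers (1 is 45 degrees)); each row is the pose to reach, as a shift and turn from the pose commanded when the call began, along the tool's axes at that moment; what a row does not reach only later rows make up. A row lasts 1/12 s, in which the tool goes at most 0.0417 m and 7.16 degrees, less where a joint would pass 70% of its speed; a pose out of reach is approached as far as the arm can. aperture is the finger opening in m, set as the call begins (left out keeps the last). The fingers move at their own pace and stop on an object; clamp_n is the grip in N (left out, the last holds). Time passes only in rows, so rows that do not move let the fingers close. The tool returns the time, the measured TCP pose, the force, the opening and the grip force at its end. only (a regular expression) keeps the lines of the reply that match it, lines (a string "A,B") keeps lines A to B, and quiet returns only ok. Shift and turn numbers lie between -1 and 1, and a call with a number outside is refused. Input that does not fit is refused with a message, and nothing moves.
- r.get_state(): the state, without advancing time (a new reading comes with each control period).
- r.capture(name): name is "scene" or "top" or "wrist"; returns a dict with "frame" (384x512x3 uint8, red, green, blue), "z_map" (384x512 float32, m along the optical axis (not along the pixel's ray), 0 where there is no reading), "fx", "fy", "cx", "cy" (pixels), "cam_to_world" (4x4, takes a point from camera to world coordinates). Camera axes: x right, y down, z forward; pixel columns grow to the right and rows downward; lengths in m; the calibration is good to about 2 mm. A picture is of the moment at which its call begins.
- r.close_job(): hands the job in; it is judged then, once.
The state is a dict: "time_s": time; "joints": joint angles; "qd": joint speeds; "joint_torque": joint torques, N m; "tcp_pos": TCP position; "eef_rot": TCP orientation; "contact_force": force on the tool from outside, world axes, zero at the start; "moment": the same for the moment, N m; "gripper_width": finger opening in m; "gripper_force": force on a finger pad.
Only numpy, scipy, OpenCV 4.12 (cv2) and the standard library are available. Lean on these libraries where they do the work, as an engineer would, in place of code of your own. Each camera call takes 0.05 s, during which the arm holds its last target. There are 200 camera calls.

## Working session

There is one attempt and no reset: what is moved stays moved. The work goes in short steps, Python scripts to look and compute and a tool call to move; the robot and the scene stay as the last step left them, time stands still between calls to the robot, and variables do not carry over. Pictures are saved under pics/ and viewed, at most 10 in all, crops included, and the job is handed in when it is done.

```bash
ls; mkdir -p pics; python3 - <<'E'
from plant import r
import cv2,numpy as np
for n in("scene","top"):
    c=r.capture(n); np.savez(f"pics/{n}0.npz",**c)
    cv2.imwrite(f"pics/{n}0.png",cv2.resize(c["frame"][:,:,::-1],(800,600)))
    print(n,c["fx"],c["cx"],c["cy"],np.round(c["cam_to_world"],3).tolist())
s=r.get_state();print({k:np.round(v,3) for k,v in s.items()},r.grip_depth)
E
```

```text
pics
plant.py
scene 374.4957493130039 259.6815261633663 191.3619377178879 [[-0.482, 0.469, -0.74, 1.362], [0.876, 0.247, -0.414, 0.431], [-0.011, -0.848, -0.53, 0.762], [0.0, 0.0, 0.0, 1.0]]
top 456.4855945946956 263.28926689911526 194.12169827927758 [[-0.003, -0.98, 0.197, 0.269], [-1.0, 0.003, 0.002, -0.025], [-0.003, -0.197, -0.98, 1.307], [0.0, 0.0, 0.0, 1.0]]
{'time_s': np.float64(0.1), 'joints': array([ 8.7326e+01,  2.0588e+01,  6.3800e-01, -1.6000e-02, -7.0136e+01,
       -1.6507e+01]), 'qd': array([ 0.07 , -0.052,  0.148,  0.109,  0.078,  0.021]), 'joint_torque': array([-2.0000e-03, -5.8416e+01,  2.9375e+01,  7.0150e+00,  1.0000e-02,
       -0.0000e+00]), 'tcp_pos': array([0.222, 0.637, 0.226]), 'eef_rot': array([ 1.79913e+02, -1.00000e-02, -1.91860e+01]), 'contact_force': array([ 0.964,  1.336, -0.275]), 'moment': array([ 0.01 ,  0.026, -0.042]), 'gripper_force': np.float64(0.0), 'gripper_width': np.float64(0.088)} 0.0188
```

View pics/scene0.png

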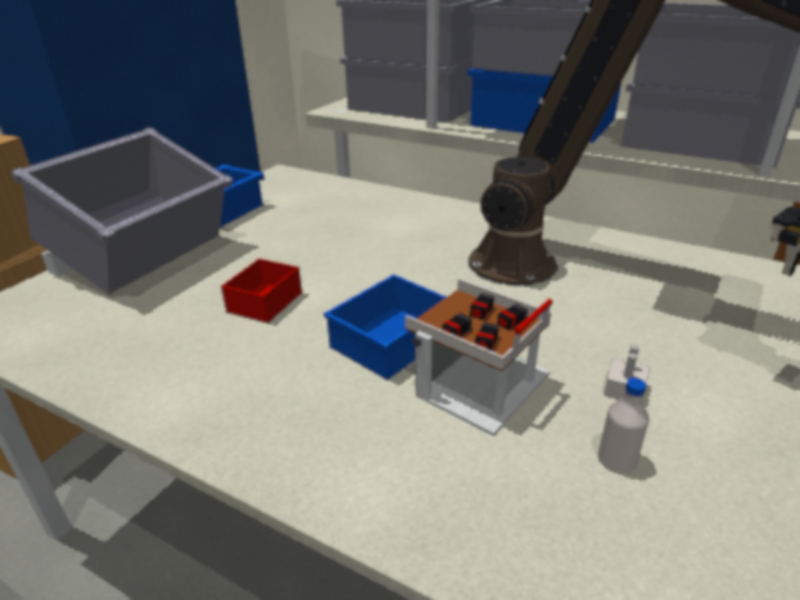

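View pics/top0.png

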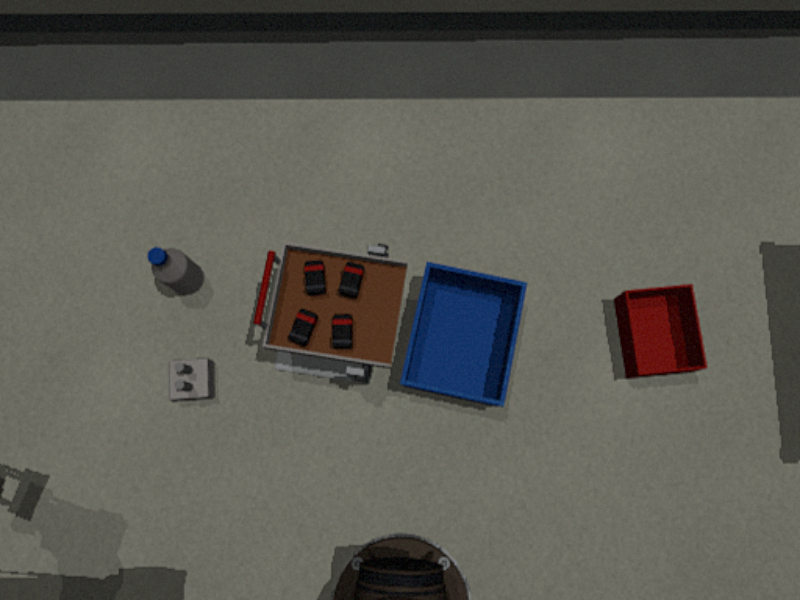

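Top view (800x600): red bar ends at (272,254) and (260,325), tray floor from about (285,248) to (393,365), and bin rim corners at about (428,264), (525,282), (503,405), (403,388). The bottle (175,270) and gauge (190,380) sit beyond the bar, and the red bin is at (660,330). I'll enlarge this for accurate corners.

```bash
python3 - <<'E'
import cv2,numpy as np
f=np.load("pics/top0.npz")["frame"]
cv2.imwrite("pics/crop.png",cv2.resize(f[150:270,150:350,::-1],(800,480),interpolation=cv2.INTER_CUBIC))
E
```

```text
(no output)
```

View pics/crop.png

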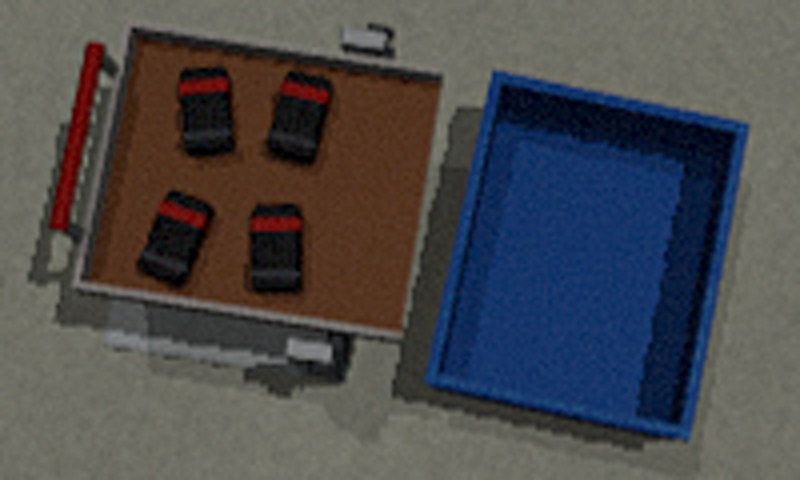

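```bash
cat > h.py <<'E'
import numpy as np
from scipy.spatial.transform import Rotation as R
def ray(c,u,v,z):
    T=c["cam_to_world"]; d=T[:3,:3]@np.array([(u-c["cx"])/c["fx"],(v-c["cy"])/c["fy"],1]); o=T[:3,3]
    return o+d*(z-o[2])/d[2]
E
python3 - <<'E'
from h import *
c=np.load("pics/top0.npz")
P=lambda u,v,z:ray(c,150+(u+.5)/4-.5,150+(v+.5)/4-.5,z)
bar=[P(95,43,.203),P(60,230,.203)]
tr=[P(133,28,.16),P(78,290,.16),P(403,338,.16),P(442,75,.16)]
bn=[P(493,72,.09),P(749,125,.09),P(689,440,.09),P(428,383,.09)]
po=[P(365,38,.15),P(312,348,.15)]
for n,q in(("bar",bar),("tray",tr),("bin",bn),("post",po)):
    q=np.array(q);print(n,q.round(4).tolist(),"mean",q.mean(0).round(4),"len",np.linalg.norm(np.diff(q,axis=0),axis=1).round(4), "ang",[round(np.degrees(np.arctan2(d[1],d[0])),2) for d in np.diff(np.vstack([q,q[:1]]),axis=0)])
for u,v in((76,140),(590,97),(460,230)):
    U,V=round(150+u/4),round(150+v/4); print("z at",u,v,[ (c["cam_to_world"]@[(U-c["cx"])/c["fx"]*z,(V-c["cy"])/c["fy"]*z,z,1])[:3].round(3) for z in [c["z_map"][V,U]]])
E
```

```text
bar [[0.5777, 0.2028, 0.203], [0.459, 0.22, 0.203]] mean [0.5184 0.2114 0.203 ] len [0.1199] ang [np.float64(171.76), np.float64(-8.24)]
tray [[0.5998, 0.1872, 0.16], [0.4279, 0.2166, 0.16], [0.3968, 0.0107, 0.16], [0.5675, -0.0141, 0.16]] mean [0.498  0.1001 0.16  ] len [0.1744 0.2082 0.1725] ang [np.float64(170.32), np.float64(-98.59), np.float64(-8.26), np.float64(80.89)]
bin [[0.5877, -0.0485, 0.09], [0.5498, -0.2232, 0.09], [0.3365, -0.1762, 0.09], [0.3745, -0.0038, 0.09]] mean [ 0.4621 -0.1129  0.09  ] len [0.1787 0.2184 0.1765] ang [np.float64(-102.27), np.float64(167.58), np.float64(77.55), np.float64(-11.83)]
post [[0.5953, 0.0365, 0.15], [0.3917, 0.0687, 0.15]] mean [0.4935 0.0526 0.15  ] len [0.2062] ang [np.float64(171.01), np.float64(-8.99)]
z at 76 140 [array([0.514, 0.211, 0.204])]
z at 590 97 [array([ 0.571, -0.118,  0.085])]
z at 460 230 [array([ 0.475, -0.026,  0.09 ])]
```

```bash
cat >> h.py <<'E'
def to(x,y,z,yaw):
    from plant import r
    s=r.get_state(); Q=R.from_euler("xyz",s["eef_rot"],degrees=True)
    print((Q.inv().apply(np.array([x,y,z])-s["tcp_pos"])).round(4),(Q.inv()*R.from_euler("xyz",[180,0,yaw],degrees=True)).as_rotvec(degrees=True).round(2))
E
python3 -c "
from h import *
to(.222,.637,.33,-12.2);to(.45,.25,.33,-12.2);to(.444,-.197,.33,-12.2)"
```

```text
[ 4.000e-04  1.000e-04 -1.043e-01] [ 0.09 -0.   -6.99]
[ 0.3429  0.2907 -0.1038] [ 0.09 -0.   -6.99]
[ 0.4841  0.7149 -0.1031] [ 0.09 -0.   -6.99]
```

Units first: turns go in shares of 45 degrees. So -7 degrees / 45 = -0.1556.

>>> hand_motion:
  steps: {"x": [0, 0, 0.02, 0.343, 0.343, 0.343, 0.343, 0.343, 0.343, 0.343, 0.343, 0.343], "y": [0, 0, 0.02, 0.291, 0.291, 0.291, 0.291, 0.291, 0.291, 0.291, 0.291, 0.291], "z": [-0.04, -0.08, -0.104, -0.104, -0.104, -0.104, -0.104, -0.104, -0.104, -0.104, -0.104, -0.104], "ax": [0, 0, 0, 0, 0, 0, 0, 0, 0, 0, 0, 0], "ay": [0, 0, 0, 0, 0, 0, 0, 0, 0, 0, 0, 0], "az": [0, -0.0667, -0.1556, -0.1556, -0.1556, -0.1556, -0.1556, -0.1556, -0.1556, -0.1556, -0.1556, -0.1556]}
  aperture: 0.088

```text
time_s: 1.1
tcp_pos: [0.4266, 0.288, 0.3306]
eef_rot: [-180.0, 0.0, -12.2]
contact_force: [0.3, 0.9, -0.4]
gripper_width: 0.0881
gripper_force: 0.0
```

>>> hand_motion:
  steps: {"x": [0, 0], "y": [0, 0], "z": [0, 0], "ax": [0, 0], "ay": [0, 0], "az": [0, 0]}

```text
time_s: 1.27
tcp_pos: [0.427, 0.288, 0.3306]
eef_rot: [-180.0, 0.0, -12.4]
contact_force: [0.7, 0.7, -0.1]
gripper_width: 0.0876
gripper_force: 0.0
```

```bash
python3 -c "
from h import *
to(.444,-.197,.33,-12.2)"
```

```text
[0.1207 0.47   0.0005] [-0.01  0.01 -0.21]
```

>>> hand_motion:
  steps: {"x": [0.12, 0.12, 0.12, 0.12, 0.12, 0.12, 0.12, 0.12, 0.12, 0.12, 0.12, 0.12], "y": [0.47, 0.47, 0.47, 0.47, 0.47, 0.47, 0.47, 0.47, 0.47, 0.47, 0.47, 0.47], "z": [0, 0, 0, 0, 0, 0, 0, 0, 0, 0, 0, 0], "ax": [0, 0, 0, 0, 0, 0, 0, 0, 0, 0, 0, 0], "ay": [0, 0, 0, 0, 0, 0, 0, 0, 0, 0, 0, 0], "az": [0, 0, 0, 0, 0, 0, 0, 0, 0, 0, 0, 0]}

```text
time_s: 2.27
tcp_pos: [0.4444, -0.1967, 0.3303]
eef_rot: [180.0, 0.0, -12.2]
contact_force: [1.4, 0.4, -0.8]
gripper_width: 0.0876
gripper_force: 0.0
```

>>> hand_motion:
  steps: {"x": [0, 0, 0, 0, 0], "y": [0, 0, 0, 0, 0], "z": [0.03, 0.07, 0.11, 0.14, 0.14], "ax": [0, 0, 0, 0, 0], "ay": [0, 0, 0, 0, 0], "az": [0, 0, 0, 0, 0]}

```text
time_s: 2.68
tcp_pos: [0.4408, -0.1932, 0.1845]
eef_rot: [180.0, 0.6, -12.2]
contact_force: [-1.1, 0.4, -0.7]
gripper_width: 0.0875
gripper_force: 0.0
```

```bash
python3 - <<'E'
from h import *
from plant import r
import cv2
c=r.capture("wrist"); np.savez("pics/w1.npz",**c); cv2.imwrite("pics/w1.png",c["frame"][:,:,::-1])
to(.444,-.197,.062,-12.2)
E
```

```text
[0.0027 0.0027 0.1261] [0.06 0.38 0.07]
```

View pics/w1.png

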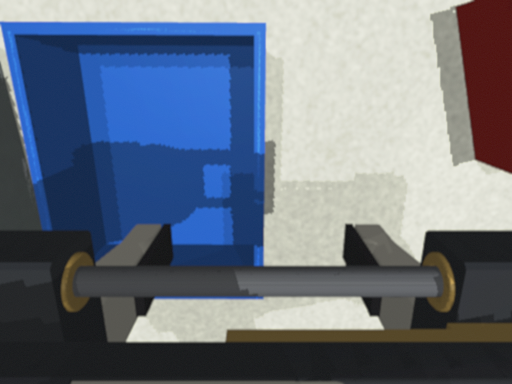

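Wrist picture: the bin's discharge-side wall runs vertically at u≈262 between the fingers (pads at u≈160 and u≈350), and its rim corners are at (265,23) and (263,297). I'll check those against the top-view estimate.

```bash
python3 - <<'E'
from h import *
c=np.load("pics/w1.npz")
for p in((265,23),(263,297),(4,23)): print(ray(c,*p,.09).round(4))
to(.444,-.197,.062,-12.2)
E
```

```text
[ 0.5515 -0.2225  0.09  ]
[ 0.3396 -0.1763  0.09  ]
[ 0.5888 -0.0504  0.09  ]
[0.0027 0.0027 0.1261] [0.06 0.38 0.07]
```

>>> hand_motion:
  steps: {"x": [0, 0, 0, 0, 0, 0, 0], "y": [0, 0, 0, 0, 0, 0, 0], "z": [0.03, 0.06, 0.09, 0.115, 0.128, 0.128, 0.128], "ax": [0, 0, 0, 0, 0, 0, 0], "ay": [0, 0, 0, 0, 0, 0, 0], "az": [0, 0, 0, 0, 0, 0, 0]}

```text
time_s: 3.32
tcp_pos: [0.4462, -0.1945, 0.0641]
eef_rot: [180.0, -0.1, -12.1]
contact_force: [0.5, 0.3, 0.7]
gripper_width: 0.0873
gripper_force: 0.0
```

>>> hand_motion:
  steps: {"x": [0, 0, 0, 0, 0, 0, 0, 0], "y": [0, 0, 0, 0, 0, 0, 0, 0], "z": [0, 0, 0, 0, 0, 0, 0, 0], "ax": [0, 0, 0, 0, 0, 0, 0, 0], "ay": [0, 0, 0, 0, 0, 0, 0, 0], "az": [0, 0, 0, 0, 0, 0, 0, 0]}
  aperture: 0.0
  clamp_n: 25

```text
time_s: 3.98
tcp_pos: [0.4443, -0.1948, 0.0626]
eef_rot: [180.0, 0.0, -12.2]
contact_force: [0.0, 0.0, -0.1]
gripper_width: 0.0396
gripper_force: 0.0
```

>>> hand_motion:
  steps: {"x": [0, 0, 0, 0, 0, 0, 0, 0, 0], "y": [0, 0, 0, 0, 0, 0, 0, 0, 0], "z": [0, 0, 0, 0, 0, 0, 0, 0, 0], "ax": [0, 0, 0, 0, 0, 0, 0, 0, 0], "ay": [0, 0, 0, 0, 0, 0, 0, 0, 0], "az": [0, 0, 0, 0, 0, 0, 0, 0, 0]}

```text
time_s: 4.73
tcp_pos: [0.4443, -0.1948, 0.0625]
eef_rot: [180.0, 0.0, -12.2]
contact_force: [-0.1, -1.0, 0.1]
gripper_width: 0.0076
gripper_force: 25.0
```

```bash
python3 - <<'E'
from h import *
o=np.array([.4905,.0377]);x=np.array([.988,-.153]);y=np.array([.153,.988])
for yy in(-.12,-.094): p=o+y*(yy-.086); print(p);to(*p,.0626,-8.8)
E
```

```text
[ 0.458982 -0.165828]
[ 0.0082 -0.0314 -0.0001] [ 0.    0.   -3.39]
[ 0.46296 -0.14014]
[ 0.0067 -0.0573 -0.0001] [ 0.    0.   -3.39]
```

To row units: -3.4 degrees / 45 = -0.0756.

>>> hand_motion:
  steps: {"x": [0.002, 0.004, 0.006, 0.007, 0.007, 0.007, 0.006, 0.005, 0.005, 0.005, 0.005], "y": [-0.005, -0.012, -0.02, -0.028, -0.035, -0.042, -0.048, -0.053, -0.057, -0.057, -0.057], "z": [0, 0, 0, 0, 0, 0, 0, 0, 0, 0, 0], "ax": [0, 0, 0, 0, 0, 0, 0, 0, 0, 0, 0], "ay": [0, 0, 0, 0, 0, 0, 0, 0, 0, 0, 0], "az": [-0.0111, -0.0267, -0.0444, -0.06, -0.0756, -0.0756, -0.0756, -0.0756, -0.0756, -0.0756, -0.0756]}

```text
time_s: 5.65
tcp_pos: [0.4614, -0.1393, 0.0625]
eef_rot: [-180.0, -0.0, -8.8]
contact_force: [-0.7, 3.6, -0.2]
gripper_width: 0.0081
gripper_force: 25.0
```

>>> hand_motion:
  steps: {"x": [0, 0, 0, 0], "y": [-0.001, -0.002, -0.003, -0.003], "z": [0, 0, 0, 0], "ax": [0, 0, 0, 0], "ay": [0, 0, 0, 0], "az": [0, 0, 0, 0]}

```text
time_s: 5.98
tcp_pos: [0.4616, -0.1374, 0.0625]
eef_rot: [180.0, 0.0, -8.8]
contact_force: [-0.2, -3.2, 0.5]
gripper_width: 0.008
gripper_force: 25.0
```

>>> hand_motion:
  steps: {"x": [0, 0, 0, 0], "y": [-0.001, -0.002, -0.003, -0.003], "z": [0, 0, 0, 0], "ax": [0, 0, 0, 0], "ay": [0, 0, 0, 0], "az": [0, 0, 0, 0]}

```text
time_s: 6.32
tcp_pos: [0.4622, -0.1341, 0.0625]
eef_rot: [-180.0, 0.0, -8.8]
contact_force: [-0.4, -2.3, 1.0]
gripper_width: 0.0079
gripper_force: 25.0
```

```bash
python3 - <<'E'
from plant import r
import cv2,numpy as np
c=r.capture("top"); np.savez("pics/top1.npz",**c)
cv2.imwrite("pics/crop1.png",cv2.resize(c["frame"][150:270,150:350,::-1],(800,480),interpolation=cv2.INTER_CUBIC))
E
```

```text
(no output)
```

View pics/crop1.png

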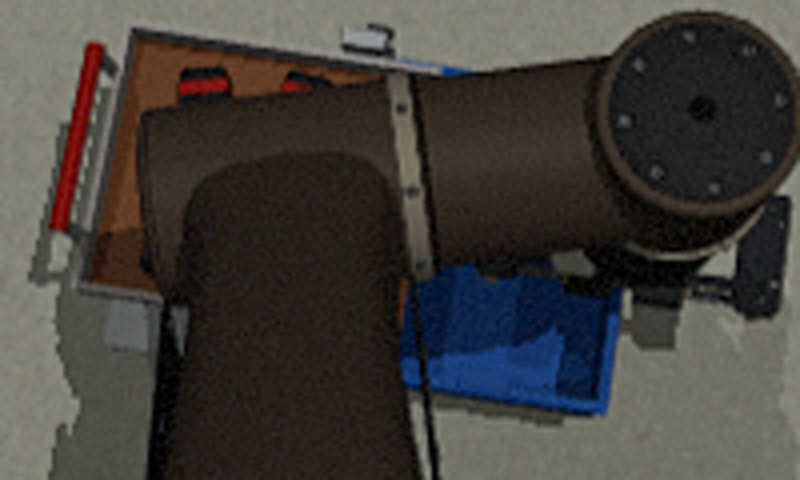

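The arm hides most of the bin. Visible are its near-robot discharge corner at crop (608,413) and the rim edge up to (620,292).

```bash
python3 - <<'E'
from h import *
c=np.load("pics/top1.npz")
o=np.array([.4905,.0377]);x=np.array([.988,-.153]);y=np.array([.153,.988])
for u,v in((608,413),(620,292),(403,387)):
    p=ray(c,150+(u+.5)/4-.5,150+(v+.5)/4-.5,.09)[:2]-o; print("stand",(p@x).round(4),(p@y).round(4))
E
```

```text
stand -0.1099 -0.1797
stand -0.0287 -0.1768
stand -0.1133 -0.0428
```

>>> hand_motion:
  steps: {"x": [0, 0, 0, 0], "y": [-0.001, -0.002, -0.003, -0.003], "z": [0, 0, 0, 0], "ax": [0, 0, 0, 0], "ay": [0, 0, 0, 0], "az": [0, 0, 0, 0]}

```text
time_s: 6.7
tcp_pos: [0.461, -0.1328, 0.0625]
eef_rot: [179.8, 0.2, -8.8]
contact_force: [-4.4, -14.2, 3.7]
gripper_width: 0.0077
gripper_force: 25.0
```

>>> hand_motion:
  steps: {"x": [0, 0, 0, 0, 0, 0, 0], "y": [0, 0, 0, 0, 0, 0, 0], "z": [0, 0, 0, 0, 0, 0, 0], "ax": [0, 0, 0, 0, 0, 0, 0], "ay": [0, 0, 0, 0, 0, 0, 0], "az": [0, 0, 0, 0, 0, 0, 0]}
  aperture: 0.05

```text
time_s: 7.28
tcp_pos: [0.4628, -0.131, 0.0626]
eef_rot: [-180.0, -0.0, -8.8]
contact_force: [0.6, -0.1, 0.4]
gripper_width: 0.0475
gripper_force: 0.0
```

>>> hand_motion:
  steps: {"x": [0, 0, 0, 0, 0, 0, 0, 0, 0, 0], "y": [0, 0, 0, 0, 0, 0, 0, 0, 0, 0], "z": [-0.02, -0.05, -0.09, -0.13, -0.17, -0.2, -0.24, -0.27, -0.27, -0.27], "ax": [0, 0, 0, 0, 0, 0, 0, 0, 0, 0], "ay": [0, 0, 0, 0, 0, 0, 0, 0, 0, 0], "az": [0, 0, 0, 0, 0, 0, 0, 0, 0, 0]}
  aperture: 0.088

```text
time_s: 8.12
tcp_pos: [0.4634, -0.131, 0.3345]
eef_rot: [-179.9, -0.2, -8.8]
contact_force: [-0.4, -0.2, -0.5]
gripper_width: 0.0871
gripper_force: 0.0
```

```bash
python3 -c "
from h import *
to(.518,.211,.33,-8.8);to(.518,.211,.181,-8.8)"
```

```text
[ 0.0018 -0.3463  0.0049] [-0.07 -0.23  0.03]
[ 0.0012 -0.3462  0.1539] [-0.07 -0.23  0.03]
```

>>> hand_motion:
  steps: {"x": [0.002, 0.002, 0.002, 0.002, 0.002, 0.002, 0.002, 0.002, 0.002, 0.002, 0.002], "y": [-0.03, -0.346, -0.346, -0.346, -0.346, -0.346, -0.346, -0.346, -0.346, -0.346, -0.346], "z": [0, 0, 0, 0, 0, 0, 0, 0, 0, 0, 0], "ax": [0, 0, 0, 0, 0, 0, 0, 0, 0, 0, 0], "ay": [0, 0, 0, 0, 0, 0, 0, 0, 0, 0, 0], "az": [0, 0, 0, 0, 0, 0, 0, 0, 0, 0, 0]}

```text
time_s: 9.03
tcp_pos: [0.5168, 0.2117, 0.3303]
eef_rot: [179.9, 0.2, -8.7]
contact_force: [0.6, -1.0, -0.1]
gripper_width: 0.0874
gripper_force: 0.0
```

```bash
python3 - <<'E'
from plant import r
from h import *
import cv2
s=r.capture("top"); c=r.capture("wrist"); np.savez("pics/w2.npz",**c); np.savez("pics/top2.npz",**s)
a=cv2.resize(s["frame"][150:270,150:350],(512,307),interpolation=cv2.INTER_CUBIC)
cv2.imwrite("pics/m2.png",np.vstack([c["frame"][100:384],a])[:,:,::-1])
to(.518,.211,.181,-8.8)
E
```

```text
[ 0.0011 -0.0013  0.1505] [0.08 0.08 0.03]
```

View pics/m2.png

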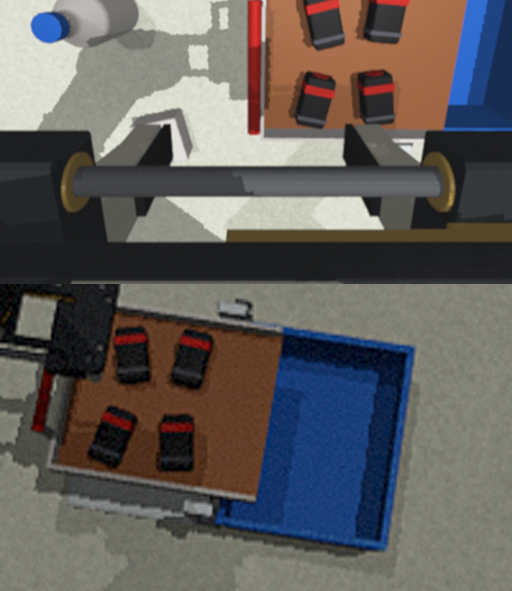

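The bar hangs vertically at u≈254, mid-way between the fingers. The bin sits under the lip, square to the stand, with all four housings still on the tray. Next: descend and grip the bar.

>>> hand_motion:
  steps: {"x": [0, 0, 0, 0, 0, 0, 0, 0], "y": [0, 0, 0, 0, 0, 0, 0, 0], "z": [0.03, 0.06, 0.09, 0.12, 0.14, 0.15, 0.15, 0.15], "ax": [0, 0, 0, 0, 0, 0, 0, 0], "ay": [0, 0, 0, 0, 0, 0, 0, 0], "az": [0, 0, 0, 0, 0, 0, 0, 0]}

```text
time_s: 9.8
tcp_pos: [0.5179, 0.2099, 0.1833]
eef_rot: [180.0, -0.0, -8.8]
contact_force: [0.3, 0.2, 0.5]
gripper_width: 0.0877
gripper_force: 0.0
```

>>> hand_motion:
  steps: {"x": [0, 0, 0, 0, 0, 0, 0, 0, 0, 0, 0, 0], "y": [0, 0, 0, 0, 0, 0, 0, 0, 0, 0, 0, 0], "z": [0, 0, 0, 0, 0, 0, 0, 0, 0, 0, 0, 0], "ax": [0, 0, 0, 0, 0, 0, 0, 0, 0, 0, 0, 0], "ay": [0, 0, 0, 0, 0, 0, 0, 0, 0, 0, 0, 0], "az": [0, 0, 0, 0, 0, 0, 0, 0, 0, 0, 0, 0]}
  aperture: 0.0
  clamp_n: 20

```text
time_s: 10.8
tcp_pos: [0.518, 0.2123, 0.1828]
eef_rot: [-179.8, -0.1, -8.8]
contact_force: [-5.0, 18.3, 2.6]
gripper_width: 0.0132
gripper_force: 7.8
```

>>> hand_motion:
  steps: {"x": [0, 0, 0, 0], "y": [0, 0, 0, 0], "z": [0, 0, 0, 0], "ax": [0, 0, 0, 0], "ay": [0, 0, 0, 0], "az": [0, 0, 0, 0]}

```text
time_s: 11.13
tcp_pos: [0.518, 0.2132, 0.183]
eef_rot: [-179.7, -0.1, -8.7]
contact_force: [-2.2, 9.5, 0.7]
gripper_width: 0.0111
gripper_force: 20.0
```

```bash
python3 - <<'E'
import numpy as np
y0,z0=.175,.065
for t in np.arange(.1,1.15,.1): print(round(t,1),(y0-(y0*np.cos(t)-z0*np.sin(t))).round(4), -(y0*np.sin(t)+z0*np.cos(t)-z0).round(4))
E
```

```text
0.1 0.0074 -0.0171
0.2 0.0164 -0.0335
0.3 0.027 -0.0488
0.4 0.0391 -0.063
0.5 0.0526 -0.0759
0.6 0.0673 -0.0875
0.7 0.083 -0.0975
0.8 0.0997 -0.1058
0.9 0.1171 -0.1125
1.0 0.1351 -0.1174
1.1 0.1535 -0.1204
```

>>> hand_motion:
  steps: {"x": [-0.002, 0, 0, 0, 0, 0, 0, 0, 0, 0, 0], "y": [-0.003, 0.001, 0.004, 0.009, 0.014, 0.019, 0.025, 0.031, 0.037, 0.037, 0.037], "z": [-0.005, -0.009, -0.017, -0.025, -0.0335, -0.041, -0.049, -0.056, -0.063, -0.063, -0.063], "ax": [0, 0, 0, 0, 0, 0, 0, 0, 0, 0, 0], "ay": [0, 0, 0, 0, 0, 0, 0, 0, 0, 0, 0], "az": [0, 0, 0, 0, 0, 0, 0, 0, 0, 0, 0]}

```text
time_s: 12.05
tcp_pos: [0.5116, 0.1752, 0.2471]
eef_rot: [-179.8, -0.0, -8.8]
contact_force: [-3.6, 9.0, 2.5]
gripper_width: 0.0116
gripper_force: 20.0
```

>>> hand_motion:
  steps: {"x": [0, 0, 0, 0, 0, 0, 0, 0, 0, 0, 0], "y": [-0.001, 0.003, 0.007, 0.011, 0.016, 0.021, 0.026, 0.031, 0.036, 0.042, 0.042], "z": [-0.002, -0.006, -0.01, -0.014, -0.018, -0.022, -0.026, -0.029, -0.032, -0.036, -0.036], "ax": [0, 0, 0, 0, 0, 0, 0, 0, 0, 0, 0], "ay": [0, 0, 0, 0, 0, 0, 0, 0, 0, 0, 0], "az": [0, 0, 0, 0, 0, 0, 0, 0, 0, 0, 0]}

```text
time_s: 12.97
tcp_pos: [0.5047, 0.1319, 0.2833]
eef_rot: [-179.9, -0.0, -8.8]
contact_force: [-9.0, 6.5, 5.3]
gripper_width: 0.0111
gripper_force: 20.0
```

>>> hand_motion:
  steps: {"x": [-0.001, -0.002, -0.002, -0.002, -0.002, -0.002, -0.002, -0.002, -0.002, -0.002, -0.002, -0.002], "y": [0.003, 0.007, 0.011, 0.016, 0.021, 0.026, 0.033, 0.042, 0.05, 0.05, 0.05, 0.05], "z": [-0.003, -0.006, -0.008, -0.01, -0.012, -0.014, -0.017, -0.02, -0.022, -0.022, -0.022, -0.022], "ax": [0, 0, 0, 0, 0, 0, 0, 0, 0, 0, 0, 0], "ay": [0, 0, 0, 0, 0, 0, 0, 0, 0, 0, 0, 0], "az": [0, 0, 0, 0, 0, 0, 0, 0, 0, 0, 0, 0]}

```text
time_s: 13.97
tcp_pos: [0.4964, 0.0832, 0.3045]
eef_rot: [-180.0, -0.1, -8.8]
contact_force: [4.1, 1.6, 2.3]
gripper_width: 0.0109
gripper_force: 20.0
```

```bash
python3 - <<'E'
from plant import r
from h import *
import cv2
s=r.capture("top"); c=r.capture("scene")
a=cv2.resize(s["frame"][150:270,150:350],(512,307),interpolation=cv2.INTER_CUBIC)
b=cv2.resize(c["frame"][160:280,195:395],(512,290),interpolation=cv2.INTER_CUBIC)
cv2.imwrite("pics/m3.png",np.vstack([b,a])[:,:,::-1])
E
```

```text
(no output)
```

View pics/m3.png

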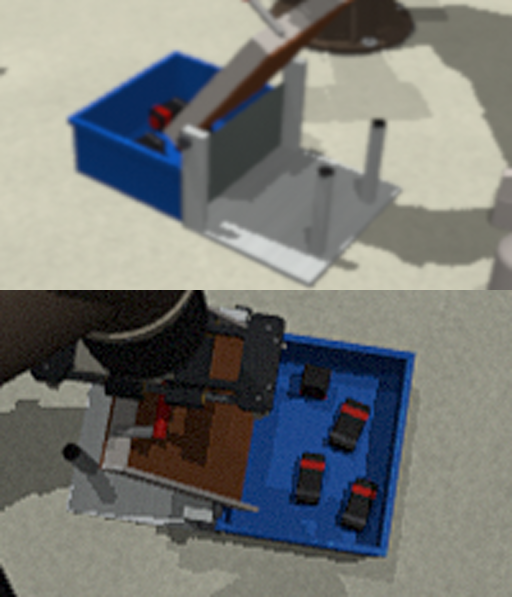

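All four housings are in the bin, at lower-picture positions (315,380), (350,425), (310,478) and (358,505), and the tray is at about 1 rad. I'll lower it along the same path.

>>> hand_motion:
  steps: {"x": [0, 0, 0, 0, 0, 0, 0, 0, 0, 0, 0], "y": [-0.004, -0.01, -0.018, -0.026, -0.034, -0.042, -0.05, -0.055, -0.06, -0.066, -0.071], "z": [0.001, 0.003, 0.006, 0.009, 0.013, 0.017, 0.022, 0.025, 0.029, 0.033, 0.036], "ax": [0, 0, 0, 0, 0, 0, 0, 0, 0, 0, 0], "ay": [0, 0, 0, 0, 0, 0, 0, 0, 0, 0, 0], "az": [0, 0, 0, 0, 0, 0, 0, 0, 0, 0, 0]}

```text
time_s: 14.98
tcp_pos: [0.5079, 0.1543, 0.2679]
eef_rot: [-180.0, -0.1, -8.7]
contact_force: [9.2, -0.9, 0.6]
gripper_width: 0.0111
gripper_force: 20.0
```

>>> hand_motion:
  steps: {"x": [0, 0, 0, 0, 0, 0, 0, 0, 0, 0, 0], "y": [-0.005, -0.01, -0.015, -0.02, -0.024, -0.029, -0.034, -0.039, -0.044, -0.049, -0.049], "z": [0.004, 0.008, 0.013, 0.018, 0.022, 0.027, 0.032, 0.038, 0.045, 0.052, 0.052], "ax": [0, 0, 0, 0, 0, 0, 0, 0, 0, 0, 0], "ay": [0, 0, 0, 0, 0, 0, 0, 0, 0, 0, 0], "az": [0, 0, 0, 0, 0, 0, 0, 0, 0, 0, 0]}

```text
time_s: 15.9
tcp_pos: [0.5149, 0.2012, 0.2137]
eef_rot: [179.8, -0.0, -8.8]
contact_force: [12.3, -4.9, -4.0]
gripper_width: 0.0114
gripper_force: 20.0
```

>>> hand_motion:
  steps: {"x": [0.001, 0.002, 0.003, 0.003, 0.003, 0.003, 0.003, 0.003, 0.003], "y": [-0.002, -0.004, -0.006, -0.008, -0.01, -0.011, -0.012, -0.012, -0.012], "z": [0.004, 0.008, 0.013, 0.018, 0.022, 0.026, 0.03, 0.03, 0.03], "ax": [0, 0, 0, 0, 0, 0, 0, 0, 0], "ay": [0, 0, 0, 0, 0, 0, 0, 0, 0], "az": [0, 0, 0, 0, 0, 0, 0, 0, 0]}

```text
time_s: 16.65
tcp_pos: [0.5177, 0.2135, 0.1854]
eef_rot: [180.0, 0.1, -8.8]
contact_force: [-6.0, 3.2, 4.7]
gripper_width: 0.0112
gripper_force: 20.0
```

>>> hand_motion:
  steps: {"x": [0, 0, 0, 0], "y": [0, 0, 0, 0], "z": [0.001, 0.002, 0.003, 0.003], "ax": [0, 0, 0, 0], "ay": [0, 0, 0, 0], "az": [0, 0, 0, 0]}

```text
time_s: 16.98
tcp_pos: [0.518, 0.2135, 0.185]
eef_rot: [-180.0, -0.0, -8.7]
contact_force: [-14.0, -0.1, 23.2]
gripper_width: 0.011
gripper_force: 20.0
```

>>> hand_motion:
  steps: {"x": [0, 0, 0, 0, 0, 0, 0, 0, 0, 0, 0, 0], "y": [0, 0, 0, 0, 0, 0, 0, 0, 0, 0, 0, 0], "z": [0, 0, 0, 0, 0, 0, 0, 0, 0, 0, 0, 0], "ax": [0, 0, 0, 0, 0, 0, 0, 0, 0, 0, 0, 0], "ay": [0, 0, 0, 0, 0, 0, 0, 0, 0, 0, 0, 0], "az": [0, 0, 0, 0, 0, 0, 0, 0, 0, 0, 0, 0]}
  aperture: 0.07

```text
time_s: 17.98
tcp_pos: [0.5189, 0.2133, 0.1826]
eef_rot: [-180.0, -0.0, -8.8]
contact_force: [0.7, -0.2, 0.0]
gripper_width: 0.0701
gripper_force: 0.0
```

>>> hand_motion:
  steps: {"x": [0, 0, 0, 0, 0, 0, 0, 0, 0, 0, 0], "y": [0, 0, 0, 0, -0.03, -0.06, -0.09, -0.12, -0.15, -0.15, -0.15], "z": [-0.02, -0.05, -0.09, -0.13, -0.15, -0.15, -0.15, -0.15, -0.15, -0.15, -0.15], "ax": [0, 0, 0, 0, 0, 0, 0, 0, 0, 0, 0], "ay": [0, 0, 0, 0, 0, 0, 0, 0, 0, 0, 0], "az": [0, 0, 0, 0, 0, 0, 0, 0, 0, 0, 0]}

```text
time_s: 18.9
tcp_pos: [0.5416, 0.3629, 0.3313]
eef_rot: [179.9, 0.1, -8.7]
contact_force: [0.8, -1.0, 0.0]
gripper_width: 0.0703
gripper_force: 0.0
```

```bash
python3 - <<'E'
from plant import r
from h import *
import cv2
s=r.capture("top"); c=r.capture("scene"); np.savez("pics/top4.npz",**s)
a=cv2.resize(s["frame"][150:270,150:350],(512,307),interpolation=cv2.INTER_CUBIC)
b=cv2.resize(c["frame"][160:280,195:395],(512,290),interpolation=cv2.INTER_CUBIC)
cv2.imwrite("pics/m4.png",np.vstack([b,a])[:,:,::-1])
E
```

```text
(no output)
```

View pics/m4.png

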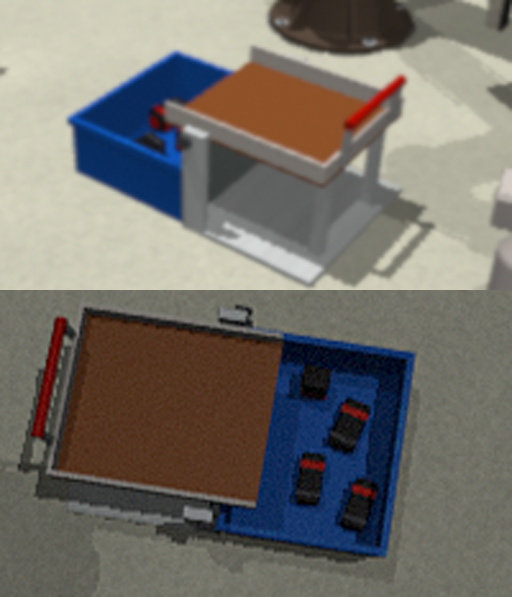

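The tray is level and empty, the bar is back where it started, the four housings are in the bin, and the bin is still at the panel. Handing in.

```bash
python3 -c "
from plant import r
print(r.close_job())"
```

```text
the job is handed in; nothing more can be done
None
```

I handed the job in at about 19 s: all four housings are in the bin, the bin is against the panel, and the tray is back level. My last pictures show this; the hand-in returned no verdict.

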